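Seat a square jar in its bench holder and unscrew its cap

ROBOT

A 6-joint arm with a two-finger parallel gripper is mounted at the origin on a cart in front of the work surface, level with it; the furniture and walls round the work are solid. World frame = base frame: x ahead of the robot, y to its left, z up, the work surface at z = 0. Lengths are in m, angles in rad, forces in N, time in s.
With the tool pointing down it reaches from about 0.35 to 0.775 m from the base axis. Payload 5.5 kg.
Tool frame: the origin (TCP) lies between the finger pads; the fingertips stand 19 mm ahead of it and the grasp point (between the pads) is the TCP; z points along the fingers, y is the direction in which the jaws open and shut (so a half turn about z gives the same grasp; the last joint's range is limited). The gripper opens to 85 mm and grips with 20 to 120 N. Pads are 22 mm wide; open, the fingers measure 114 mm over their backs; the gripper's body (76 mm by 85 mm) begins 54 mm behind the grasp point. The pads swing forward as they close: fully open they stand 13 mm farther back than shut.
Start: joints at [-1.383, 0.313, 0.046, 1.304, 0, 1.431], TCP at [0.185, -0.544, 0.25] pointing down, gripper open.
Joint ranges: [-2.76, 2.76], [-0.86, 1.69], [-1.03, 1.26], [-2.2, 2.34], [-1.47, 1.5], [-3.14, 3.14]. Speed limits (rad/s): [2.57, 2.57, 3.14, 3.14, 3.14, 3.14].

INTERFACE

Orientations are given as a unit quaternion [w, x, y, z].
In Python, from plant import bot gives the robot as it stands.
- The arm moves only by the tool step_arm, never from a script. Its argument "plan" is text: rows parted by semicolons, each of 7 numbers parted by spaces: the shift along the tool's x, y, z in m, then the turn, a rotation vector about the tool's x, y, z in degrees, then the closure, from 0 (fully open) to 1 (shut). In form: tx ty tz wx wy wz grip; .... A call has 1 to 8 rows; each row shifts and turns the pose as measured when the row begins, along the tool's axes as they then stand; what a row does not reach is not made up. A row lasts 1/10 s, in which the tool goes at most 50 mm and 8.59 degrees, less where a joint would pass 70% of its speed; a pose out of reach is approached as far as the arm can. A call with a gripper value outside its range is refused whole. The fingers move at their own pace and stop on an object; "squeeze" is the grip in N (left out, the last holds). Time passes only in rows, so rows that do not move let the fingers close. It gives the time, the measured TCP pose, the force and the opening at its end, in the units of the state.
- bot.state(): the state, without advancing time (a new reading comes with each control period).
- bot.grab_frame(name): name is "scene" or "top" or "wrist"; returns a dict with "img" (400x640x3 uint8, blue, green, red), "range_z" (400x640 float32, m along the optical axis (not along the pixel's ray), 0 where there is no reading), "fx", "fy", "cx", "cy" (pixels), "k1" (the pictures are not rectified: a ray, as slopes to the right and down, at radius r is drawn at 1 + k1 r^2 times it, then the intrinsics apply), "rvec" (rotation vector, rad) and "tvec" (3), from world to camera coordinates, as OpenCV has them. Camera axes: x right, y down, z forward; pixel columns grow to the right and rows downward; lengths in m; the calibration is good to about 2 mm. A picture is of the moment at which its call begins.
- bot.finish_job(): hands the job in, once; it reports no verdict.
The state is a dict: "clock": time; "joints": joint angles; "dq": joint speeds; "joint_torque": joint torques, N m; "tcp_pos": TCP position; "ee_rot": TCP orientation; "wrist_force": force on the tool from outside, world axes, zero at the start; "moment": the same for the moment, N m; "gripper_width": finger opening in m.
Only numpy, scipy, OpenCV 4.12 (cv2) and the standard library are available. Lean on these libraries where they do the work, as an engineer would, in place of code of your own. Each camera call takes 0.05 s, during which the arm holds its last target.

TASK

Pick up the square white jar by its black screw cap, with the cap left done up, and stand it in the square recess of the metal bench holder until you feel it seat flat on the bottom, so that the holder keeps it from turning. Then unscrew the tight cap (anticlockwise from above) until its thread lets go, lift it clear, and finish while still holding it level a few centimetres straight above the open jar, which stays seated in the holder. Leave the round jar, the small glass bottle and the culture dish where they are.

Things in the scene. Friction and masses are not known exactly. Their poses are not given: they have to be found in the camera images.
- cap_mid (a point): Centre (half-way up) of the loose black ribbed screw cap: a round cup upside down, 55 mm across and 24.5 mm high (12 mm below and 12.5 mm above this point), 80 g. Its z axis is the cap's axis and points up. Done up on the jar this point is 90 mm above the underside of the jar, on the jar's axis; three lugs inside the cap sit under three lugs of the jar's neck, so the capped jar (about 0.4 to 0.6 kg in all) can be carried by the cap.
- jar_foot (a point): Centre of the underside of the square white plastic jar. Its body is 60 x 60 mm in plan (sides along this point's x and y axes) and 66 mm high; above that a neck, 45 mm across at its lugs and 34 mm below them, rises to 98 mm. z points up along the jar's axis. The capped jar is 102.5 mm high.
- thread (a joint): How far the cap is unscrewed on the jar, rad: 0 done up, grows as the cap is turned anticlockwise seen from above. It turns stiffly all the way (about 0.4 N m, nothing springs back) and the cap does not rise as it turns. The lugs let go at 1.15; a stop ends the turn at 1.45; slack and give mean the hand has to turn about 0.1 rad more than this value; anywhere from 1.2 to 1.45 the cap lifts straight off. After that the value stays as it was.
- holder_floor (a point): Centre of the floor of the square recess in the bench holder, an aluminium frame screwed down on a dark steel foot plate. The recess is 65 x 65 mm (sides along this point's x and y axes), open above and 25 mm deep; its floor is 10 mm and its rim 35 mm above the worktop; its walls are 12 mm thick, and the foot plate is 150 mm (along x) by 105 mm. The square jar goes in at any of four quarter turns with 2.5 mm to spare on each side. The holder is fixed.
- round_jar: Bystander: round white jar with a black cap, 68 mm across and 118 mm high, standing on the worktop; origin at the centre of its underside.
- small_bottle: Bystander: small glass bottle with a blue screw cap, 46 mm across and 85 mm high; origin at the centre of its underside.
- dish: Bystander: flat covered culture dish, 62 mm across and 15 mm high; origin at the centre of its underside.

How it is judged:
By the outcome, as a careful person would: the job done as asked, in the order asked, and still so for the second after the job is handed in, while the arm keeps its last pose, push and grip.
It also fails if it takes over 48 s, if anything falls off the work surface, if the arm or the gripper's body presses on something with over 40 N, if the wrist force passes 120 N, or if a joint passes its speed limit or range.

## Working session

There is one attempt and no reset: what is moved stays moved. The work goes in short steps, Python scripts to look and compute and a tool call to move; the robot and the scene stay as the last step left them, time stands still between calls to the robot, and variables do not carry over. Pictures are saved under pics/ and viewed, and the job is handed in when it is done.

Besides the shell and the picture viewer there is one more tool, called after "Request:" as name(argument=value, ...) on one line, values as JSON. step_arm: Moves the arm, as the interface text tells. Its arguments: {"type":"object","properties":{"plan":{"type":"string"},"squeeze":{"type":"number"}},"required":["plan"]}

```bash
ls; mkdir -p pics; python3 - <<'E'
from plant import bot
import cv2,pickle
print(bot.state())
for n in("scene","top","wrist"):
    f=bot.grab_frame(n); cv2.imwrite(f"pics/{n}0.png",f["img"]); pickle.dump(f,open(f"{n}0.pkl","wb"))
    print(n,{k:f[k] for k in("fx","fy","cx","cy","k1","rvec","tvec")})
E
```

```text
pics
{'clock': 0.0, 'joints': array([-1.38258882e+00,  3.14019696e-01,  4.50038127e-02,  1.30359773e+00,
       -8.29328738e-06,  1.43120821e+00]), 'dq': array([-0.00012643, -0.00189341, -0.00016674, -0.00031581,  0.00158296,
       -0.00158349]), 'joint_torque': array([ 2.26198317e-04, -4.80624354e+01,  2.98534691e+01,  1.92708807e-02,
       -2.20012871e-04, -1.66008029e-06]), 'tcp_pos': array([ 0.18503262, -0.5439251 ,  0.24940801]), 'ee_rot': array([-9.08274722e-04,  9.86598385e-01,  1.63164950e-01, -2.62321009e-05]), 'wrist_force': array([0.21776322, 0.14949446, 0.32566945]), 'moment': array([ 0.06581997, -0.02258652, -0.03505916]), 'gripper_width': 0.08525422303567849}
scene {'fx': 365.84899070293574, 'fy': 365.84899070293574, 'cx': 317.68527661283946, 'cy': 199.93716925685058, 'k1': -0.04573823606477387, 'rvec': array([ 0.78052751, -2.36412683,  1.30601211]), 'tvec': array([0.49025926, 0.19243011, 0.85869848])}
top {'fx': 511.88445636854755, 'fy': 511.88445636854755, 'cx': 326.2799522224739, 'cy': 193.02326684645288, 'k1': -0.16558352191695447, 'rvec': array([ 2.14444057, -2.09645622,  0.17631169]), 'tvec': array([0.10277637, 0.56116115, 1.24057296])}
wrist {'fx': 275.684842587706, 'fy': 275.684842587706, 'cx': 313.9690496916261, 'cy': 196.7840265598373, 'k1': -0.018327153178144987, 'rvec': array([-2.36861485,  1.69759253,  0.23191185]), 'tvec': array([-0.57379868, -0.03575844,  0.37716714])}
```

View pics/scene0.png

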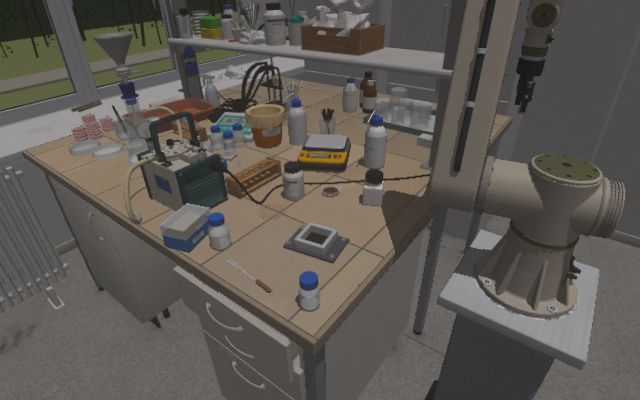

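View pics/top0.png

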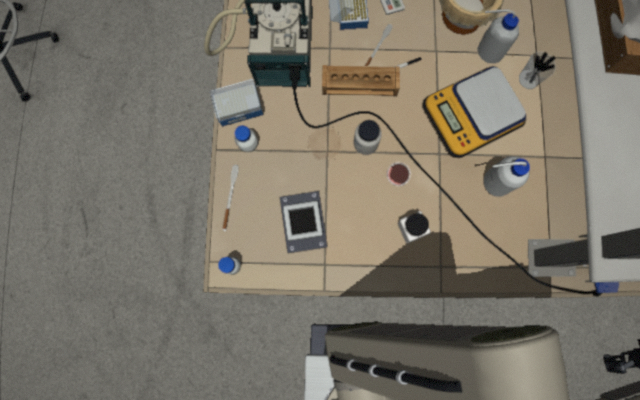

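View pics/wrist0.png

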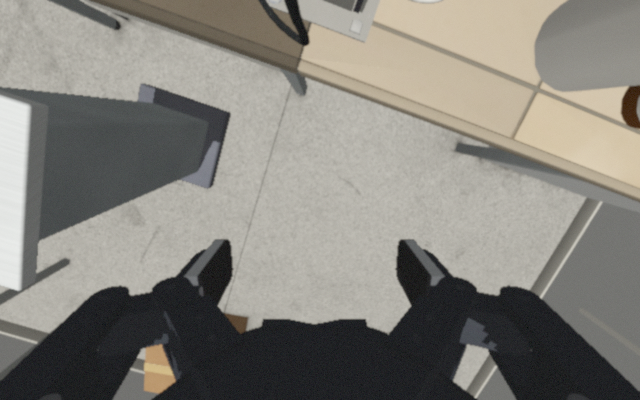

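The top view shows the square jar with its black cap at about (416,224), the holder at (303,222), the dish at (399,174), the round jar at (367,136) and blue-capped bottles at (230,265) and (245,137).

```bash
cat > h.py <<'E'
import numpy as np,cv2,pickle
from scipy.spatial.transform import Rotation as R
def ray(f,uv):
    K=np.array([[f["fx"],0,f["cx"]],[0,f["fy"],f["cy"]],[0,0,1]])
    p=cv2.undistortPoints(np.array(uv,float).reshape(-1,1,2),K,np.array([f["k1"],0,0,0.]),None,None)
    p=p.reshape(-1,2)
    return np.c_[p,np.ones(len(p))]
def cam(f): return cv2.Rodrigues(np.array(f["rvec"],float))[0],np.array(f["tvec"],float).ravel()
def onplane(f,uv,z):
    d=ray(f,uv); M,t=cam(f); o=-M.T@t; w=d@M
    return o+w*((z-o[2])/w[:,2])[:,None]
def proj(f,P):
    M,t=cam(f); c=np.atleast_2d(P)@M.T+t; p=c[:,:2]/c[:,2:]; r2=(p**2).sum(1,keepdims=True)
    return p*(1+f["k1"]*r2)*f["fx"]+[f["cx"],f["cy"]]
def world(f):
    v,u=np.mgrid[0:400,0:640]; d=ray(f,np.c_[u.ravel(),v.ravel()]); M,t=cam(f)
    z=f["range_z"].ravel()
    return ((d*z[:,None]-t)@M).reshape(400,640,3)
E
python3 - <<'E'
from h import *
f=pickle.load(open("top0.pkl","rb")); print(onplane(f,[(416,224),(303,222),(399,174),(367,136)],0))
im=f["img"]
a=cv2.resize(im[195:255,380:455],None,fx=5,fy=5,interpolation=cv2.INTER_CUBIC)
b=cv2.resize(im[180:260,265:345],None,fx=5,fy=5,interpolation=cv2.INTER_CUBIC)
o=np.zeros((400,775,3),np.uint8);o[:300,:375]=a;o[:,375:]=b;cv2.imwrite("pics/z0.png",o)
W=world(f)
s=pickle.load(open("scene0.pkl","rb"));Ws=world(s)
c=s["img"][150:270,270:400];cv2.imwrite("pics/z1.png",cv2.resize(c,None,fx=5,fy=5,interpolation=cv2.INTER_CUBIC))
# obstacles: top heights
for x in np.arange(0.2,0.9,0.05):
  row=[]
  for y in np.arange(-0.7,0.35,0.05):
    m=(abs(W[...,0]-x)<.025)&(abs(W[...,1]-y)<.025)&(f["range_z"]>0)
    row.append(f"{W[...,2][m].max():5.2f}" if m.any() else "  -  ")
  print(f"{x:.2f}"," ".join(row))
E
```

```text
[[ 0.49102082 -0.11946707  0.        ]
 [ 0.49009491  0.17506136  0.        ]
 [ 0.62338439 -0.0750702   0.        ]
 [ 0.72604726  0.01062795  0.        ]]
0.20 -0.86 -0.86  0.26  0.33  0.37  0.34 -0.86 -0.87  0.73  0.73  0.75  0.78  0.79  0.76  0.67  0.52  0.38 -0.86 -0.86 -0.87 -0.86
0.25 -0.86 -0.86 -0.86 -0.86 -0.86 -0.86 -0.87 -0.86 -0.87 -0.86 -0.86  0.78  0.79  0.77  0.64  0.49  0.34 -0.86 -0.86 -0.86 -0.86
0.30  0.01  0.01  0.01  0.01  0.30  0.30  0.01  0.01  0.01  0.01  0.01  0.78  0.78  0.01  0.01  0.01  0.01  0.01  0.01  0.01  0.01
0.35  0.01   -    0.01  0.02  0.37  0.37  0.37  0.01  0.01  0.01  0.01  0.01  0.01  0.01  0.01  0.01  0.01  0.01  0.01  0.01  0.01
0.40   -     -    0.01  0.01  0.40  0.50  0.37  0.02  0.01  0.01  0.01  0.01  0.01  0.01  0.01  0.01  0.01  0.01  0.02  0.01  0.01
0.45   -     -    0.00  0.02  0.37  0.50  0.37  0.01  0.01  0.01  0.01  0.11  0.11  0.02  0.01  0.01  0.04  0.04  0.04  0.01  0.01
0.50   -     -    0.01  0.36  0.37  0.37  0.37  0.01  0.02  0.01  0.01  0.11  0.11  0.07  0.01  0.01  0.01  0.04  0.04  0.03  0.01
0.55   -     -    0.01  0.
[... 190 characters left out ...]
.02  0.01  0.01  0.01  0.01  0.01  0.01  0.01
0.65   -     -    0.01  0.37  0.37  0.37  0.37  0.19  0.16  0.05  0.05  0.01  0.02  0.02  0.09  0.05  0.01  0.01  0.01  0.01  0.06
0.70   -     -    0.01  0.37  0.37  0.37  0.37  0.05  0.07  0.06  0.05  0.01  0.01  0.02  0.12  0.12  0.01  0.01  0.01  0.01  0.10
0.75   -     -    0.01  0.42  0.46  0.43  0.37  0.07  0.07  0.07  0.05  0.05  0.01  0.01  0.12  0.12  0.02  0.08  0.14  0.01  0.08
0.80   -     -    0.01  0.42  0.48  0.47  0.37  0.07  0.07  0.07  0.05  0.05  0.01  0.01  0.01  0.01  0.01  0.01  0.16  0.01  0.08
0.85   -     -    0.01  0.37  0.51  0.47  0.37  0.07  0.07  0.07  0.07  0.05  0.01  0.07  0.06  0.07  0.07  0.17  0.18  0.18  0.18
```

View pics/z0.png

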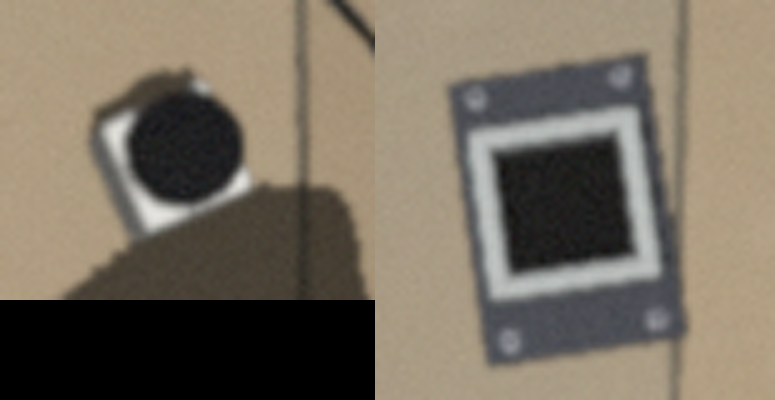

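View pics/z1.png

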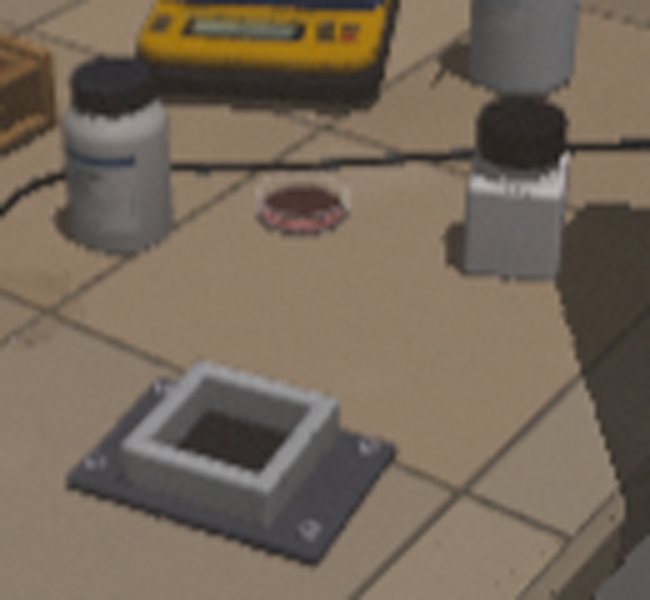

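The zooms show the jar's top face as a lit white square turned by roughly 25°, with its corners in the 5x crop at (97,128), (145,235) and (252,187). The holder rim is a light square turned by roughly 7°. The scene view shows the recess open and nothing close around it. I'll measure these next, along with the shelf edge near the arm.

```bash
python3 - <<'E'
from h import *
f=pickle.load(open("top0.pkl","rb"));im=f["img"];g=cv2.cvtColor(im,cv2.COLOR_BGR2GRAY)
def comp(mask,seed):
    n,l,s,c=cv2.connectedComponentsWithStats(mask.astype(np.uint8))
    i=l[seed[1],seed[0]]; return l==i,s[i],c[i]
# cap
m,s,c=comp(g<55,(416,224));print("cap",s,c)
cn=max(cv2.findContours(m.astype(np.uint8),0,1)[0],key=cv2.contourArea)
P=onplane(f,cn.reshape(-1,2),.1025)
(cx,cy),r=cv2.minEnclosingCircle(P[:,:2].astype(np.float32)*1000);print("cap circle",cx,cy,r, "fitEll",cv2.fitEllipse(P[:,:2].astype(np.float32)*1000))
sub=np.zeros_like(g,bool)
sub[205:250,395:440]=True
v=im.min(2)
w=sub&(v>150); print("white",w.sum())
ys,xs=np.where(w);Q=onplane(f,np.c_[xs,ys],.066);print("body rect",cv2.minAreaRect(Q[:,:2].astype(np.float32)*1000))
# left & bottom edge lines handled via hull
h=cv2.convexHull(np.c_[xs,ys].astype(np.int32)).reshape(-1,2);hp=onplane(f,h,.066)
for i in range(len(hp)):
    d=hp[(i+1)%len(hp)]-hp[i]
    if np.linalg.norm(d)>.012: print("edge",h[i],np.round(np.linalg.norm(d),3),np.degrees(np.arctan2(d[1],d[0]))%90)
# holder
sub[:]=False; sub[195:250,280:325]=True
w=sub&(g>130)&(abs(im[...,0].astype(int)-im[...,2])<25)
m,s,c=comp(w,(292,0) if 0 else tuple(np.argwhere(w)[len(np.argwhere(w))//2][::-1]));print("rim",s,c)
ys,xs=np.where(m);Q=onplane(f,np.c_[xs,ys],.035);print("rim rect",cv2.minAreaRect(Q[:,:2].astype(np.float32)*1000))
sub[:]=False; sub[208:238,286:320]=True
ys,xs=np.where(sub&(g<70));Q=onplane(f,np.c_[xs,ys],.035);print("inner rect",cv2.minAreaRect(Q[:,:2].astype(np.float32)*1000))
hp=cv2.convexHull(Q[:,:2].astype(np.float32)*1000)
W=world(f)
for (a,b) in [((.2,.5),(-.55,-.35))]:
  mm=(W[...,2]>.25)&(W[...,2]<.6)&(W[...,0]>.26)&(W[...,1]<-.3)&(W[...,0]<.6)
  print("shelf xmin, ymax",W[mm][:,0].min(),W[mm][:,1].max())
  print("xmin per y",[(round(y,2),round(W[mm&(abs(W[...,1]-y)<.01)][:,0].min(),3)) for y in np.arange(-.55,-.36,.02) if (mm&(abs(W[...,1]-y)<.01)).any()])
s=pickle.load(open("scene0.pkl","rb"));Ws=world(s)
mm=(Ws[...,2]>.03)&(Ws[...,1]<-.3)&(Ws[...,0]>.2)&(Ws[...,0]<.6)&(Ws[...,2]<.7)&(s["range_z"]>0)
for z in np.arange(.05,.7,.05):
  k=mm&(abs(Ws[...,2]-z)<.025)
  if k.any(): print(round(z,2),Ws[k].min(0),Ws[k].max(0))
E
```

```text
cap [406 213  22  22 370] [416.46486486 223.75135135]
cap circle 479.4635925292969 -103.97815704345703 26.756711959838867 fitEll ((479.0676574707031, -104.08149719238281), (50.45614242553711, 50.76337432861328), 32.6802864074707)
white 100
body rect ((478.2685852050781, -105.96705627441406), (57.3709831237793, 57.64690017700195), 25.113374710083008)
edge [425 234] 0.03 25.113354121435606
edge [409 240] 0.016 26.830220649389496
edge [406 234] 0.03 24.636658901332925
edge [404 218] 0.043 21.546878841217364
edge [420 212] 0.048 27.85105782251682
rim [284 201  38  39 523] [302.29636711 220.44933078]
rim rect ((490.2718811035156, 175.08233642578125), (88.53605651855469, 87.89990234375), 9.94969654083252)
inner rect ((489.8219909667969, 174.7154541015625), (59.69548797607422, 61.015228271484375), 10.083784103393555)
shelf xmin, ymax 0.31065766378548193 -0.40658535251495986
xmin per y [(np.float64(-0.53), np.float64(0.451)), (np.float64(-0.51), np.float64(0.319)), (np.float64(-0.49), np.float64(0.311)), (np.float64(-0.47), np.float64(0.311)), (np.float64(-0.45), np.float64(0.32)), (np.float
[... 256 characters left out ...]
54065  0.1250512 ] [ 0.59981475 -0.30015197  0.17488315]
0.2 [ 0.20111853 -1.9054042   0.17500383] [ 0.599557   -0.31805203  0.22498912]
0.25 [ 0.20020612 -1.89783634  0.22521804] [ 0.42678524 -0.42715046  0.27497615]
0.3 [ 0.2004061  -1.900474    0.27506626] [ 0.43368936 -0.41554733  0.32497633]
0.35 [ 0.20014276 -1.89973556  0.3250345 ] [ 0.59979132 -0.40368169  0.37485393]
0.4 [ 0.20052586 -1.89960624  0.37502519] [ 0.42672168 -0.42558545  0.42484736]
0.45 [ 0.20026212 -1.91274428  0.42531503] [ 0.42628679 -0.4259463   0.47496831]
0.5 [ 0.20025704 -1.89878599  0.47508314] [ 0.42563303 -0.426758    0.52499401]
0.55 [ 0.20007873 -1.27279748  0.52500701] [ 0.42589448 -0.42629406  0.56648241]
```

Request:
step_arm(plan="0.012 -0.035 -0.01 0 0 0 0;0.012 -0.035 -0.01 0 0 0 0;0.012 -0.035 -0.01 0 0 0 0;0.012 -0.035 -0.01 0 0 0 0;0.012 -0.035 -0.01 0 0 0 0")

```text
clock: 0.65
tcp_pos: [0.1847, -0.3558, 0.2958]
ee_rot: [-0.005, 0.987, 0.161, -0.0]
wrist_force: [0.8, 0.5, 0.6]
gripper_width: 0.0855
```

```bash
cat >> h.py <<'E'
def rel(st,target,yaw=None):
    """tool-axis shift to world target; also tilt error rotvec (tool) to be straight down with yaw deg"""
    q=st["ee_rot"]; Rt=R.from_quat([q[1],q[2],q[3],q[0]]); M=Rt.as_matrix()
    cur=np.degrees(np.arctan2(M[1,0],M[0,0])); 
    y=cur if yaw is None else yaw
    T=R.from_euler('z',y,degrees=True)*R.from_euler('x',180,degrees=True)
    e=np.degrees((Rt.inv()*T).as_rotvec())
    d=M.T@(np.array(target)-st["tcp_pos"])
    print("t %.2f tcp %s yaw %.2f tilt %.2f | shift %s rot %s | F %s M %s w %.4f q %s"%(st["clock"],np.round(st["tcp_pos"],4),cur,np.degrees(np.arccos(-M[2,2])),np.round(d,4),np.round(e,2),np.round(st["wrist_force"],1),np.round(st["moment"],2),st["gripper_width"],np.round(st["joints"],2)))
E
python3 -c "
from h import *
from plant import bot
s=bot.state();rel(s,[.25,-.29,.30]);rel(s,[.4785,-.1045,.20],60)"
```

```text
t 0.65 tcp [ 0.1847 -0.3558  0.2958] yaw 18.58 tilt 0.56 | shift [ 0.0829 -0.0416 -0.0037] rot [-0.55 -0.06  0.  ] | F [0.8 0.5 0.6] M [-0.04 -0.06  0.  ] w 0.0855 q [-1.29 -0.03 -0.25  1.36  0.    1.52]
t 0.65 tcp [ 0.1847 -0.3558  0.2958] yaw 18.58 tilt 0.56 | shift [ 0.3585 -0.1436  0.0976] rot [ -0.51  -0.26 -41.42] | F [0.8 0.5 0.6] M [-0.04 -0.06  0.  ] w 0.0855 q [-1.29 -0.03 -0.25  1.36  0.    1.52]
```

Request:
step_arm(plan="0.041 -0.021 0 -0.3 0 0 0;0.041 -0.021 0 -0.3 0 0 0;0.045 -0.017 0.005 0 0 0 0;0.045 -0.017 0.005 0 0 0 0;0.045 -0.017 0.005 0 0 0 0;0.045 -0.017 0.005 0 0 0 0;0.045 -0.017 0.005 0 0 0 0;0.045 -0.017 0.005 0 0 0 0")

```text
clock: 1.45
tcp_pos: [0.4784, -0.0986, 0.2682]
ee_rot: [0.005, 0.988, 0.156, 0.002]
wrist_force: [0.7, -1.2, 0.4]
gripper_width: 0.0854
```

Request:
step_arm(plan="0 0 0 0 0 -8.4 0;0 0 0 0 0 -8.4 0;0 0 0 0 0 -8.4 0;0 0 0 0 0 -8.4 0;0 0 0 0 0 -8 0;0 0 0 0 0 0 0")

```text
clock: 2.05
tcp_pos: [0.4821, -0.0911, 0.264]
ee_rot: [0.002, 0.862, 0.507, -0.001]
wrist_force: [-0.3, -0.4, -0.1]
gripper_width: 0.0856
```

```bash
python3 -c "
from h import *
from plant import bot
s=bot.state();rel(s,[.4785,-.1045,.20],60)
for n in ('wrist','top'):
  f=bot.grab_frame(n);cv2.imwrite(f'pics/{n}1.png',f['img']);pickle.dump(f,open(f'{n}1.pkl','wb'))"
```

```text
t 2.05 tcp [ 0.4821 -0.0911  0.264 ] yaw 60.97 tilt 0.29 | shift [-0.0132  0.0032  0.064 ] rot [0.18 0.22 0.97] | F [-0.3 -0.4 -0.1] M [ 0.05 -0.01 -0.02] w 0.0856 q [-0.35  0.14 -0.14  1.29 -0.    1.73]
```

View pics/wrist1.png

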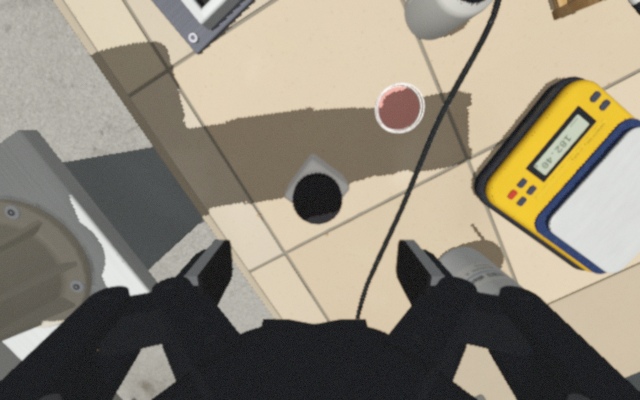

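View pics/top1.png

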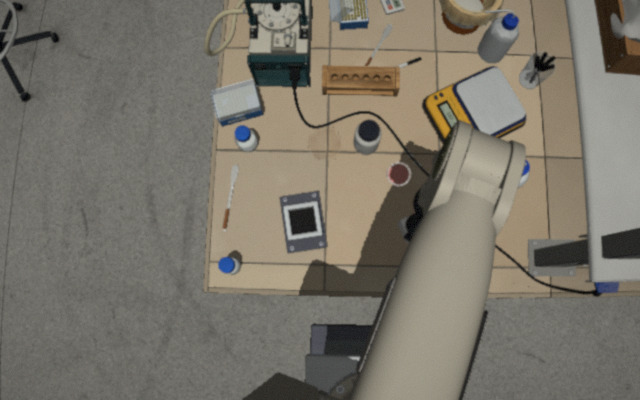

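In the wrist view the cap is at (318,198), and a body corner shows above it at (315,155). I'll measure from this view and compare.

```bash
python3 - <<'E'
from h import *
f=pickle.load(open("wrist1.pkl","rb"));im=f["img"];g=cv2.cvtColor(im,cv2.COLOR_BGR2GRAY)
n,l,s,c=cv2.connectedComponentsWithStats((g<45).astype(np.uint8)); i=l[200,318];print(s[i],c[i])
cn=max(cv2.findContours((l==i).astype(np.uint8),0,1)[0],key=cv2.contourArea).reshape(-1,2)
P=onplane(f,cn,.1025);print(cv2.fitEllipse(P[:,:2].astype(np.float32)*1000), cv2.minEnclosingCircle(P[:,:2].astype(np.float32)*1000))
M,t=cam(f);print("cam",-M.T@t)
cv2.imwrite("pics/z2.png",cv2.resize(im[140:235,270:370],None,fx=5,fy=5,interpolation=cv2.INTER_CUBIC))
E
```

```text
[ 294  174   47   46 1634] [316.500612   196.08261934]
((477.24957275390625, -102.99803924560547), (47.050010681152344, 51.38976287841797), 84.11083984375) ((476.37750244140625, -104.44914245605469), 26.428194046020508)
cam [ 0.51274354 -0.03172344  0.38648735]
```

View pics/z2.png

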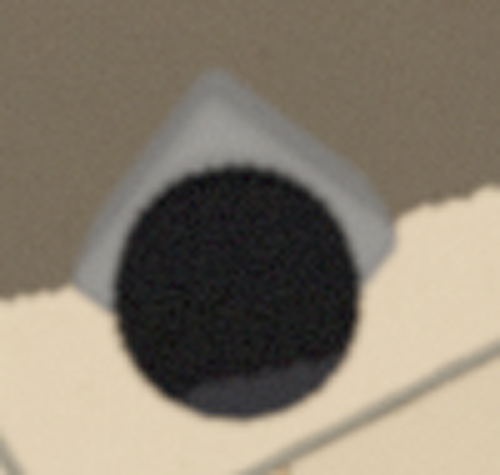

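Request:
step_arm(plan="-0.013 0.003 0.02 0.2 0.2 1 0;0 0 0.03 0 0 0 0;0 0 0.03 0 0 0 0;0 0 0 0 0 0 0")

```text
clock: 2.55
tcp_pos: [0.4792, -0.1052, 0.1833]
ee_rot: [0.002, 0.87, 0.492, 0.001]
wrist_force: [0.0, 0.0, -0.9]
gripper_width: 0.0854
```

```bash
python3 -c "
from h import *
from plant import bot
s=bot.state();rel(s,[.478,-.1042,.093],60)"
```

```text
t 2.55 tcp [ 0.4792 -0.1052  0.1833] yaw 58.99 tilt 0.21 | shift [ 0.0002 -0.0019  0.0903] rot [ 0.21 -0.02 -1.01] | F [ 0.   0.  -0.9] M [0.01 0.01 0.03] w 0.0854 q [-0.38  0.18 -0.3   1.09 -0.    1.73]
```

Request:
step_arm(plan="0 -0.002 0.03 0 0 -1 0;0 0 0.03 0 0 0 0;0 0 0.02 0 0 0 0;0 0 0.01 0 0 0 0;0 0 0 0 0 0 0")

```text
clock: 3.05
tcp_pos: [0.4814, -0.1059, 0.0967]
ee_rot: [0.004, 0.868, 0.496, 0.003]
wrist_force: [-0.5, -0.1, 0.6]
gripper_width: 0.0854
```

```bash
python3 -c "
from h import *
from plant import bot
s=bot.state();rel(s,[.478,-.1042,.093],60)
for n in ('wrist','scene'):
  f=bot.grab_frame(n);cv2.imwrite(f'pics/{n}2.png',f['img'])"
```

```text
t 3.05 tcp [ 0.4814 -0.1059  0.0967] yaw 59.50 tilt 0.63 | shift [-0.0003 -0.0039  0.0037] rot [ 0.63 -0.09 -0.5 ] | F [-0.5 -0.1  0.6] M [ 0.01  0.04 -0.05] w 0.0854 q [-0.38  0.25 -0.43  0.87 -0.    1.72]
```

View pics/wrist2.png

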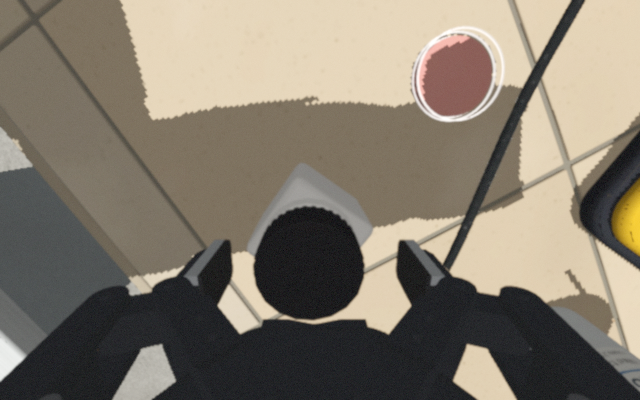

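View pics/scene2.png

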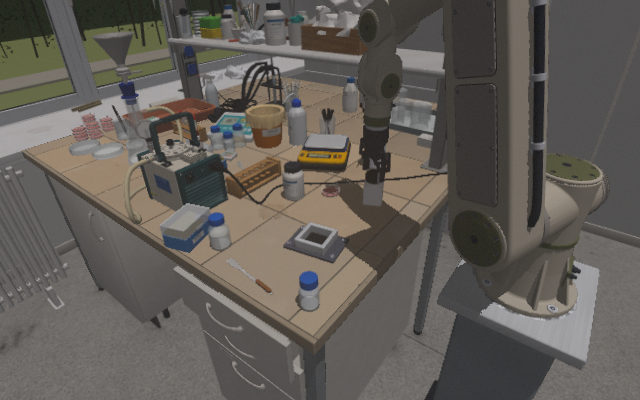

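The wrist view shows the cap at (309,262) between the pads at x=219 and x=410, about 2–3 mm off-centre. I'll correct that and close.

Request:
step_arm(plan="0 -0.003 0.003 0.6 0 -0.5 0;0 0 0 0 0 0 0;0 0 0 0 0 0 1;0 0 0 0 0 0 1;0 0 0 0 0 0 1;0 0 0 0 0 0 1;0 0 0 0 0 0 1;0 0 0 0 0 0 1", squeeze=80)

```text
clock: 3.95
tcp_pos: [0.4807, -0.1048, 0.0989]
ee_rot: [0.002, 0.866, 0.5, 0.003]
wrist_force: [-0.8, 0.6, 1.7]
gripper_width: 0.0518
```

```bash
python3 -c "
from h import *
from plant import bot
s=bot.state();rel(s,[.478,-.1042,.093],60)"
```

```text
t 3.95 tcp [ 0.4807 -0.1048  0.0989] yaw 60.04 tilt 0.36 | shift [-0.0009 -0.0026  0.0059] rot [ 0.32 -0.15  0.04] | F [-0.8  0.6  1.7] M [0.04 0.13 0.02] w 0.0518 q [-0.38  0.25 -0.43  0.88  0.    1.71]
```

```bash
python3 -c "
from h import *
from plant import bot
f=bot.grab_frame('wrist');cv2.imwrite('pics/wrist3.png',f['img'])
f=bot.grab_frame('scene');cv2.imwrite('pics/z3.png',cv2.resize(f['img'][100:220,310:440],None,fx=5,fy=5,interpolation=2))
s=bot.state();rel(s,[.478,-.1042,.093],60)"
```

```text
t 4.05 tcp [ 0.4807 -0.1048  0.099 ] yaw 60.04 tilt 0.36 | shift [-0.0008 -0.0027  0.006 ] rot [ 0.33 -0.15  0.04] | F [-0.2 -0.  -0.1] M [ 0.01  0.12 -0.  ] w 0.0523 q [-0.38  0.25 -0.43  0.88  0.    1.71]
```

View pics/wrist3.png

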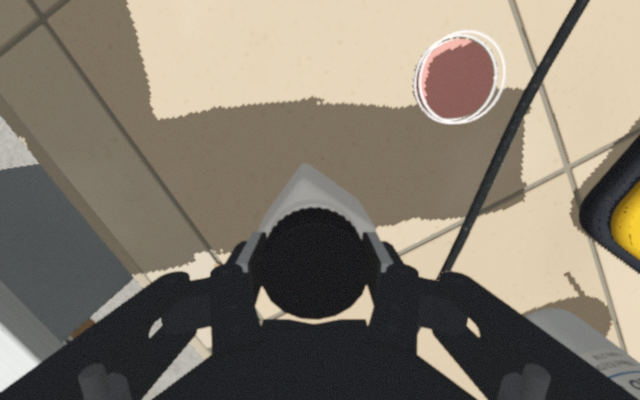

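View pics/z3.png

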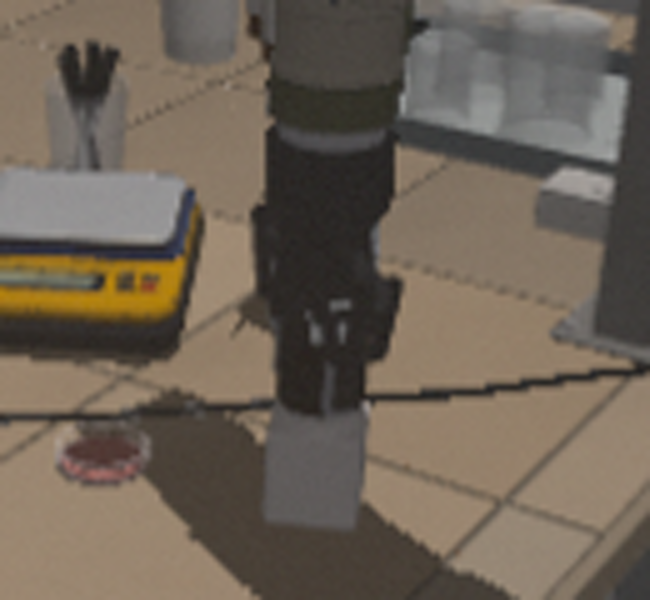

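The cap is gripped centrally in the wrist view at (314,262), but about 6 mm higher than planned. I'll regrasp lower.

Request:
step_arm(plan="0 0 0 0 0 0 0.1;0 0 0 0 0 0 0.1;0 0 0 0 0 0 0.1;0 0 0.006 0 0 0 0.1;0 0 0.002 0 0 0 0.1;0 0 0 0 0 0 0.1")

```text
clock: 4.65
tcp_pos: [0.482, -0.1055, 0.0905]
ee_rot: [0.003, 0.866, 0.5, 0.003]
wrist_force: [-0.5, -0.2, 0.8]
gripper_width: 0.0768
```

```bash
python3 -c "
from h import *
from plant import bot
s=bot.state();rel(s,[.480,-.1042,.093],60)"
```

```text
t 4.65 tcp [ 0.482  -0.1055  0.0905] yaw 60.03 tilt 0.49 | shift [ 0.0001 -0.0023 -0.0025] rot [ 0.47 -0.16  0.03] | F [-0.5 -0.2  0.8] M [ 0.03 -0.02 -0.07] w 0.0768 q [-0.38  0.26 -0.44  0.86  0.    1.71]
```

Request:
step_arm(plan="0 -0.001 0 0.4 -0.1 0 1;0 0 0 0 0 0 1;0 0 0 0 0 0 1;0 0 0 0 0 0 1;0 0 0 0 0 0 1;0 0 0 0 0 0 1", squeeze=100)

```text
clock: 5.25
tcp_pos: [0.4796, -0.104, 0.0905]
ee_rot: [-0.001, 0.866, 0.5, -0.0]
wrist_force: [-0.6, -0.4, 1.2]
gripper_width: 0.052
```

```bash
python3 -c "
from h import *
from plant import bot
s=bot.state();rel(s,[.480,-.1042,.093],60)"
```

```text
t 5.25 tcp [ 0.4796 -0.104   0.0905] yaw 60.04 tilt 0.17 | shift [ 0.      0.0004 -0.0025] rot [-0.16 -0.05  0.04] | F [-0.6 -0.4  1.2] M [ 0.1   0.15 -0.01] w 0.0520 q [-0.38  0.27 -0.43  0.87  0.    1.72]
```

Lift and check.

Request:
step_arm(plan="0 0 -0.01 0 0 0 1;0 0 -0.02 0 0 0 1;0 0 -0.03 0 0 0 1;0 0 -0.03 0 0 0 1;0 0 0 0 0 0 1;0 0 0 0 0 0 1")

```text
clock: 5.85
tcp_pos: [0.4771, -0.1034, 0.1817]
ee_rot: [-0.004, 0.866, 0.5, -0.003]
wrist_force: [0.0, 0.4, -5.0]
gripper_width: 0.0521
```

```bash
python3 -c "
from h import *
from plant import bot
for n in ('scene','wrist'):
  f=bot.grab_frame(n);pickle.dump(f,open(f'{n}4.pkl','wb'));cv2.imwrite(f'pics/{n}4.png',f['img'])
  if n=='scene': cv2.imwrite('pics/z4.png',cv2.resize(f['img'][80:210,310:440],None,fx=4,fy=4,interpolation=2))
s=bot.state();rel(s,[.490,.175,.20],45)"
```

```text
t 5.95 tcp [ 0.477  -0.1034  0.1811] yaw 60.03 tilt 0.64 | shift [ 0.2476 -0.128  -0.0176] rot [-0.63  0.12 15.03] | F [ 0.7  0.5 -3.3] M [-0.   -0.01 -0.05] w 0.0520 q [-0.38  0.19 -0.29  1.1   0.    1.72]
```

View pics/z4.png

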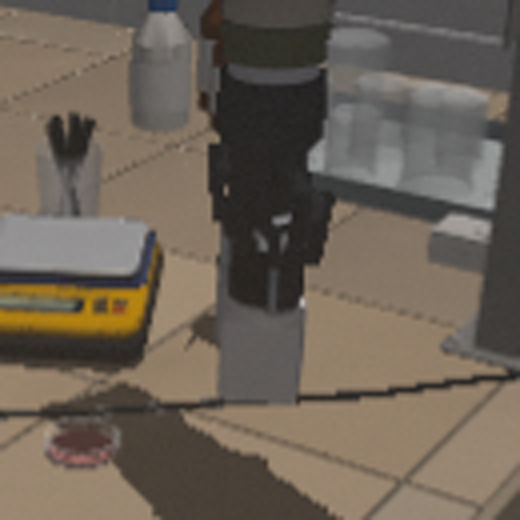

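View pics/wrist4.png

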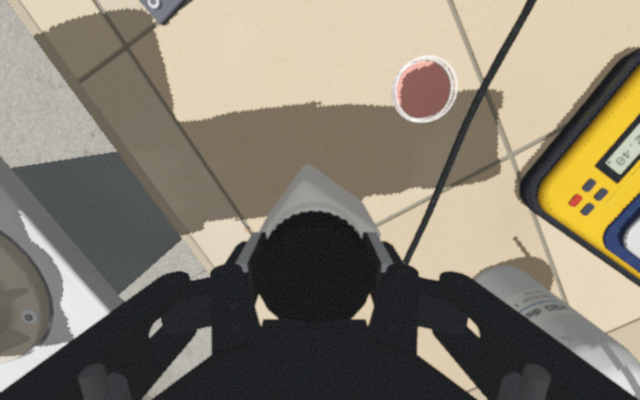

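```bash
python3 - <<'E'
from h import *
f=pickle.load(open("wrist4.pkl","rb"));im=f["img"]
c=cv2.convertScaleAbs(im[155:255,250:390],alpha=1.6,beta=-60)
cv2.imwrite("pics/z5.png",cv2.resize(c,None,fx=5.5,fy=5.5,interpolation=2))
E
```

```text
(no output)
```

View pics/z5.png

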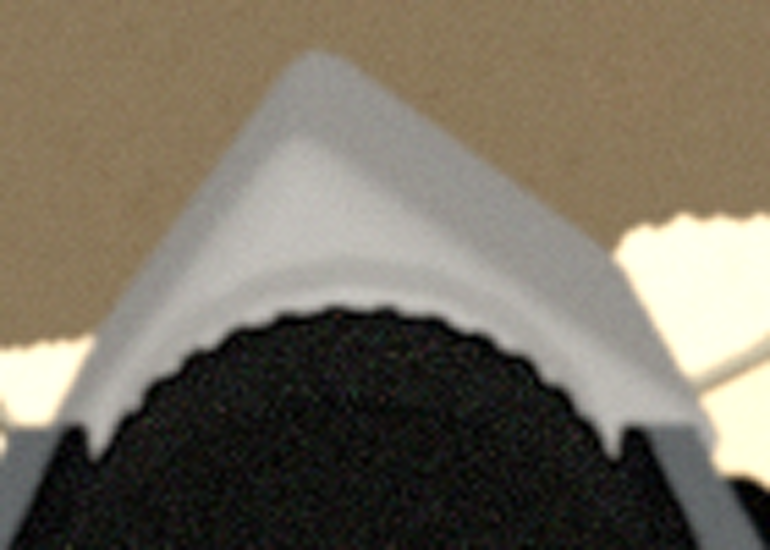

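```bash
python3 - <<'E'
from h import *
f=pickle.load(open("wrist4.pkl","rb"))
def e(a,b,z):
    P=onplane(f,np.array([a,b])/5.5+[250,155],z);d=P[1]-P[0];return np.degrees(np.arctan2(d[1],d[0]))%90,P
for a,b,z in [((270,100),(110,328),.0907),((360,76),(590,243),.0907),((285,150),(130,340),.1567),((325,145),(560,330),.1567)]: 
    y,P=e(a,b,z);print(round(y,2),P.round(4).tolist())
# intersection centre from bottom edges: corner->centre
E
```

```text
24.74 [[0.4781, -0.0736, 0.0907], [0.4397, -0.0913, 0.0907]]
23.84 [[0.491, -0.0771, 0.0907], [0.5079, -0.1153, 0.0907]]
21.02 [[0.4867, -0.0702, 0.1567], [0.4626, -0.0795, 0.1567]]
21.14 [[0.4905, -0.0717, 0.1567], [0.5016, -0.1006, 0.1567]]
```

The jar hangs level from the cap and its bottom edges give a yaw of about 24.3°. Moving over the holder.

Request:
step_arm(plan="0.035 -0.018 0 -0.3 0.1 0 1;0.035 -0.018 0 -0.3 0 0 1;0.035 -0.018 0 0 0 0 1;0.035 -0.018 0 0 0 0 1;0.035 -0.018 0 0 0 0 1;0.035 -0.018 0 0 0 0 1;0.025 -0.013 0 0 0 0 1;0 0 0 0 0 0 1")

```text
clock: 6.75
tcp_pos: [0.4849, 0.1682, 0.1683]
ee_rot: [-0.005, 0.868, 0.497, -0.008]
wrist_force: [0.1, -0.2, -5.0]
gripper_width: 0.0521
```

Request:
step_arm(plan="0 0 0 0 0 5 1;0 0 0 0 0 5 1;0 0 0 0 0 4 1;0 0 0 0 0 0 1;0 0 0 0 0 0 1")

```text
clock: 7.25
tcp_pos: [0.48, 0.1669, 0.1606]
ee_rot: [-0.005, 0.923, 0.386, -0.015]
wrist_force: [-0.0, 0.3, -5.1]
gripper_width: 0.0521
```

```bash
cat > look.py <<'E'
import sys
from h import *
from plant import bot
k=sys.argv[1]
for n in sys.argv[2:]:
  f=bot.grab_frame(n);pickle.dump(f,open(f'{n}{k}.pkl','wb'));cv2.imwrite(f'pics/{n}{k}.png',f['img'])
s=bot.state();rel(s,[.490,.175,.20],45.5)
E
python3 look.py 5 wrist scene top
```

```text
t 7.40 tcp [0.4804 0.1672 0.1612] yaw 45.34 tilt 1.78 | shift [ 0.0113  0.0005 -0.0391] rot [-1.14  1.36 -0.17] | F [ 0.3  0.9 -5.2] M [ 0.08 -0.07 -0.05] w 0.0524 q [ 0.18  0.26 -0.26  1.09  0.    2.53]
```

View pics/wrist5.png

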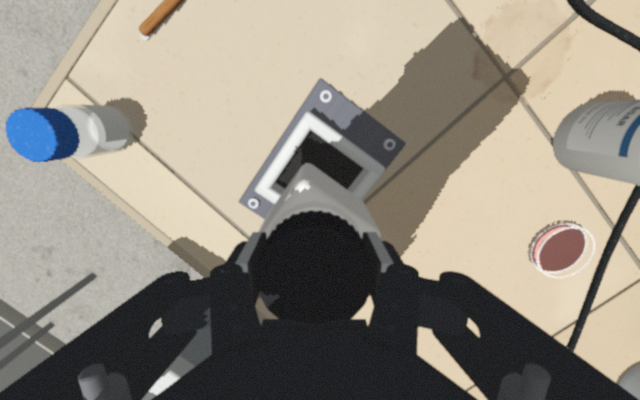

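View pics/scene5.png

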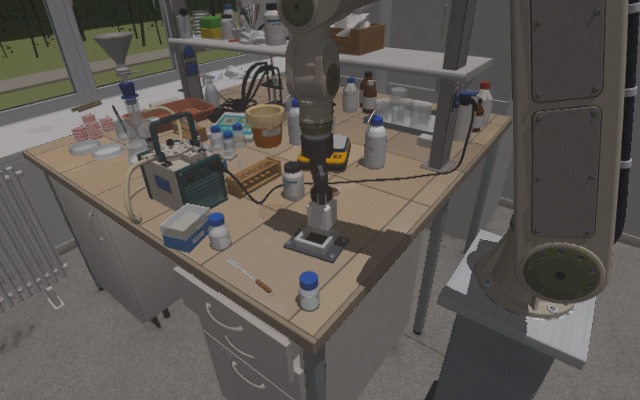

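View pics/top5.png

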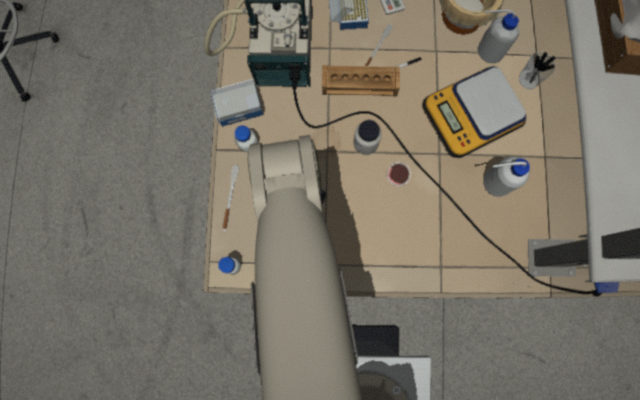

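The jar hangs over the holder. The wrist view shows the recess still ahead of it at about (315,160), and the tool has a tilt of 1.8°. I'll correct both and look again.

Request:
step_arm(plan="0.011 0 -0.005 -1.1 1.4 0 1;0 0 0 0 0 0 1;0 0 0 0 0 0 1")

```text
clock: 7.7
tcp_pos: [0.4894, 0.1755, 0.1666]
ee_rot: [0.0, 0.923, 0.386, 0.002]
wrist_force: [-1.3, 0.5, -5.3]
gripper_width: 0.0525
```

```bash
python3 look.py 6 wrist scene; python3 - <<'E'
from h import *
f=pickle.load(open("wrist6.pkl","rb"));im=f["img"]
c=im[95:255,230:410];cv2.imwrite("pics/z6.png",cv2.resize(c,None,fx=4,fy=4,interpolation=2)[:600])
f=pickle.load(open("scene6.pkl","rb"));im=f["img"]
cv2.imwrite("pics/z7.png",cv2.resize(im[165:265,270:370],None,fx=6,fy=6,interpolation=2)[:600])
E
```

```text
t 7.80 tcp [0.4895 0.1755 0.1667] yaw 45.35 tilt 0.23 | shift [ 0.0001  0.0007 -0.0333] rot [ 0.09 -0.21 -0.15] | F [-0.9 -0.1 -3.8] M [-0.    0.07 -0.02] w 0.0522 q [ 0.19  0.25 -0.25  1.07  0.    2.54]
```

View pics/z6.png

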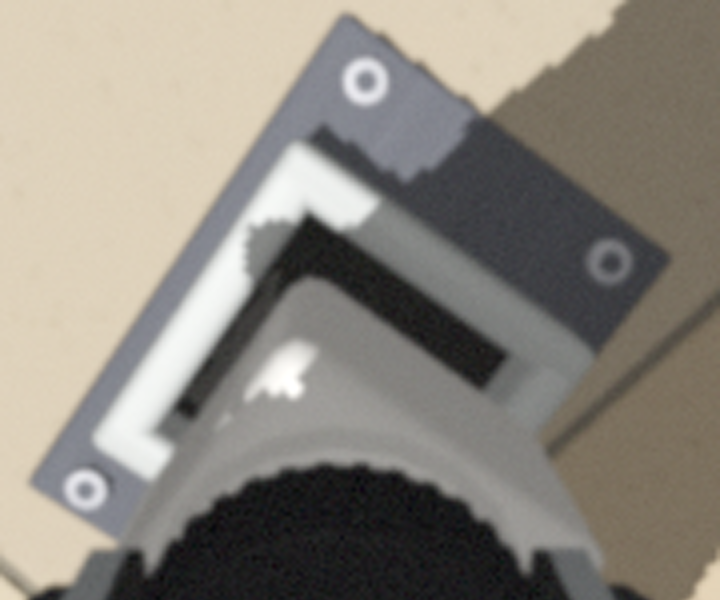

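View pics/z7.png

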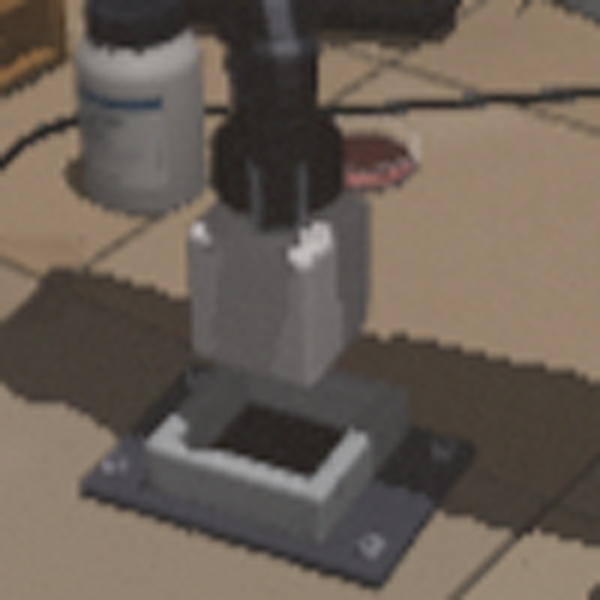

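```bash
cat > box.py <<'E'
from h import *
def box(f,L,Rr,z,half,off,sc):
    """L: two px pts on 'left' edge, Rr on 'right' edge (zoom px)->yaw & centre. left edge normal=+v, right=+u"""
    a=onplane(f,np.array(L)/sc+off,z)[:,:2];b=onplane(f,np.array(Rr)/sc+off,z)[:,:2]
    d1=a[0]-a[1];d2=b[0]-b[1]
    y1=np.degrees(np.arctan2(d1[1],d1[0]))%90;y2=np.degrees(np.arctan2(d2[1],d2[0]))%90
    y=np.radians((y1+y2)/2);u=np.array([np.cos(y),np.sin(y)]);v=np.array([-u[1],u[0]])
    if y1>45 : pass
    return y1,y2,u*((b@u).mean()-half)+v*((a@v).mean()-half)
E
python3 - <<'E'
from box import *
f=pickle.load(open("wrist6.pkl","rb"));o=np.array([230,95])
print("outer rim",box(f,[(270,180),(115,413)],[(340,173),(570,330)],.035,.0445,o,4))
print("inner rim",box(f,[(290,240),(185,390)],[(330,228),(480,335)],.035,.0325,o,4))
print("jar bottom",box(f,[(280,295),(165,470)],[(340,287),(520,405)],.0762,.030,o,4))
E
```

```text
outer rim (np.float64(10.577278822287985), np.float64(11.561774927624768), array([0.48781054, 0.17192692]))
inner rim (np.float64(9.786607101972022), np.float64(9.981322966400185), array([0.48732347, 0.17286207]))
jar bottom (np.float64(11.68874617392039), np.float64(11.912058763246051), array([0.48624643, 0.17136626]))
```

The holder and the jar bottom agree within about 1.5 mm and 1° in the same view. I'll descend to just above the rim and check.

Request:
step_arm(plan="0.001 0 0.01 0 0 1 1;0 0 0.01 0 0 0 1;0 0 0.01 0 0 0 1;0 0 0 0 0 0 1")

```text
clock: 8.2
tcp_pos: [0.4898, 0.1762, 0.1335]
ee_rot: [-0.0, 0.926, 0.377, 0.001]
wrist_force: [-0.5, 0.2, -4.0]
gripper_width: 0.0524
```

```bash
python3 look.py 7 wrist scene; python3 - <<'E'
from h import *
f=pickle.load(open("wrist7.pkl","rb"));im=f["img"]
c=im[95:245,230:410];cv2.imwrite("pics/z8.png",cv2.resize(c,None,fx=4,fy=4,interpolation=2)[:600])
f=pickle.load(open("scene7.pkl","rb"));im=f["img"]
cv2.imwrite("pics/z9.png",cv2.resize(im[165:265,270:370],None,fx=6,fy=6,interpolation=2)[:600])
E
```

```text
t 8.30 tcp [0.4906 0.1763 0.1349] yaw 44.27 tilt 0.27 | shift [-0.0011  0.0006 -0.0651] rot [ 0.11 -0.25 -1.23] | F [-0.3 -1.3 -3.9] M [ 0.03 -0.05  0.08] w 0.0521 q [ 0.19  0.27 -0.3   0.99  0.    2.56]
```

View pics/z8.png

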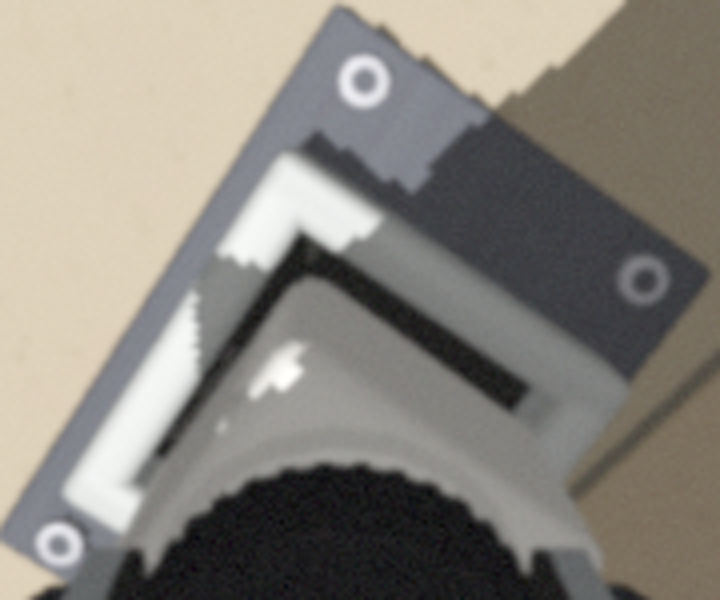

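View pics/z9.png

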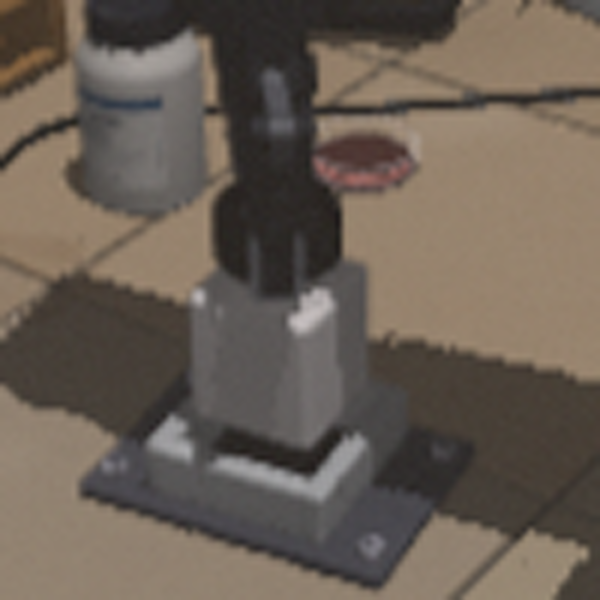

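```bash
python3 - <<'E'
from box import *
f=pickle.load(open("wrist7.pkl","rb"));o=np.array([230,95])
print("outer rim",box(f,[(265,180),(90,450)],[(320,168),(600,358)],.035,.0445,o,4))
print("inner rim",box(f,[(285,262),(185,408)],[(330,258),(500,370)],.035,.0325,o,4))
print("jar bottom",box(f,[(275,302),(190,425)],[(345,288),(500,393)],.0439,.030,o,4))
import cv2
c=f["img"][145:205,260:370];cv2.imwrite("pics/z10.png",cv2.resize(cv2.convertScaleAbs(c,alpha=1.3,beta=-20),None,fx=7,fy=7,interpolation=2))
E
```

```text
outer rim (np.float64(10.107590332258887), np.float64(10.57432855092334), array([0.48826002, 0.17265477]))
inner rim (np.float64(9.361623642127267), np.float64(10.825236002899473), array([0.4866668 , 0.17242991]))
jar bottom (np.float64(9.283573080369715), np.float64(9.96303308074171), array([0.48662411, 0.17260762]))
```

View pics/z10.png

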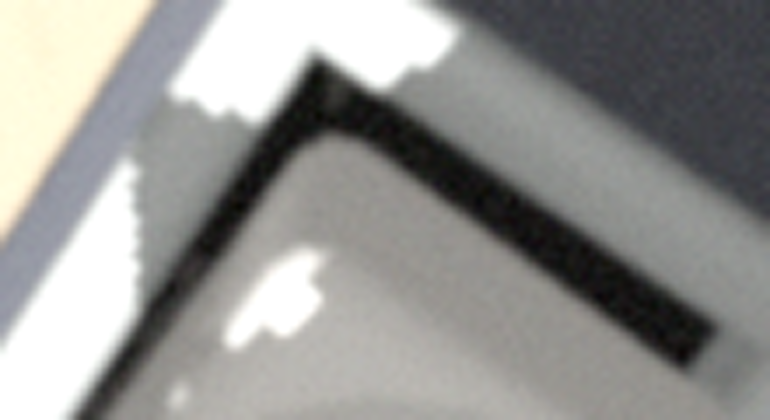

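Aligned within 1 mm and 1°. Lowering gently into the recess while watching the force.

Request:
step_arm(plan="0 0 0.007 0.1 -0.2 -0.4 1;0 0 0.007 0 0 0 1;0 0 0.005 0 0 0 1")

```text
clock: 8.6
tcp_pos: [0.492, 0.1765, 0.1158]
ee_rot: [0.0, 0.925, 0.38, 0.002]
wrist_force: [-0.2, 0.3, -5.4]
gripper_width: 0.0525
```

```bash
python3 look.py 8
```

```text
t 8.60 tcp [0.492  0.1765 0.1158] yaw 44.71 tilt 0.20 | shift [-0.0023 -0.0002 -0.0842] rot [ 0.1  -0.17 -0.79] | F [-0.2  0.3 -5.4] M [0.06 0.03 0.01] w 0.0525 q [ 0.19  0.29 -0.33  0.95  0.    2.55]
```

Request:
step_arm(plan="-0.001 -0.001 0.005 0 0 0 1;-0.001 0 0.004 0 0 0 1")

```text
clock: 8.8
tcp_pos: [0.49, 0.1759, 0.1058]
ee_rot: [0.0, 0.925, 0.38, 0.002]
wrist_force: [1.1, 0.9, -3.3]
gripper_width: 0.052
```

```bash
python3 look.py 8
```

```text
t 8.80 tcp [0.49   0.1759 0.1058] yaw 44.71 tilt 0.21 | shift [-0.0003  0.0008 -0.0942] rot [ 0.1  -0.18 -0.79] | F [ 1.1  0.9 -3.3] M [ 0.02 -0.19 -0.04] w 0.0520 q [ 0.19  0.3  -0.35  0.92  0.    2.55]
```

Request:
step_arm(plan="0 0 0.002 0 0 0 1;0 0 0.002 0 0 0 1")

```text
clock: 9.0
tcp_pos: [0.4902, 0.1759, 0.1014]
ee_rot: [0.0, 0.925, 0.38, 0.002]
wrist_force: [-0.8, 0.5, -4.8]
gripper_width: 0.0519
```

Request:
step_arm(plan="0 0 0.002 0 0 0 1")

```text
clock: 9.1
tcp_pos: [0.491, 0.1757, 0.1004]
ee_rot: [0.001, 0.925, 0.38, 0.003]
wrist_force: [-4.3, -1.5, 19.4]
gripper_width: 0.052
```

```bash
python3 look.py 8
```

```text
t 9.10 tcp [0.491  0.1757 0.1004] yaw 44.70 tilt 0.34 | shift [-0.0007  0.0002 -0.0996] rot [ 0.22 -0.27 -0.8 ] | F [-4.3 -1.5 19.4] M [-0.42  1.2   0.05] w 0.0520 q [ 0.19  0.3  -0.35  0.91 -0.    2.55]
```

It seats at TCP z = 0.1004 with +19 N (0.1005 expected). I'll firm up the grip, level the tool and start to unscrew, which is negative wz.

Request:
step_arm(plan="0 0 0 0.2 -0.3 0 1;0 0 0 0 0 0 1;0 0 0 0 0 0 1", squeeze=120)

```text
clock: 9.4
tcp_pos: [0.491, 0.1758, 0.1009]
ee_rot: [0.0, 0.925, 0.38, -0.0]
wrist_force: [-0.5, -0.2, -4.3]
gripper_width: 0.0516
```

```bash
python3 look.py 9 scene; python3 - <<'E'
from h import *
f=pickle.load(open("scene9.pkl","rb"));cv2.imwrite("pics/z11.png",cv2.resize(f["img"][165:265,270:370],None,fx=6,fy=6,interpolation=2))
E
```

```text
t 9.45 tcp [0.491  0.1758 0.1008] yaw 44.70 tilt 0.02 | shift [-0.0012 -0.0001 -0.0992] rot [ 0.01  0.02 -0.8 ] | F [-1.4 -0.4 -3.7] M [-0.    0.01  0.  ] w 0.0518 q [ 0.19  0.31 -0.35  0.92 -0.    2.55]
```

View pics/z11.png

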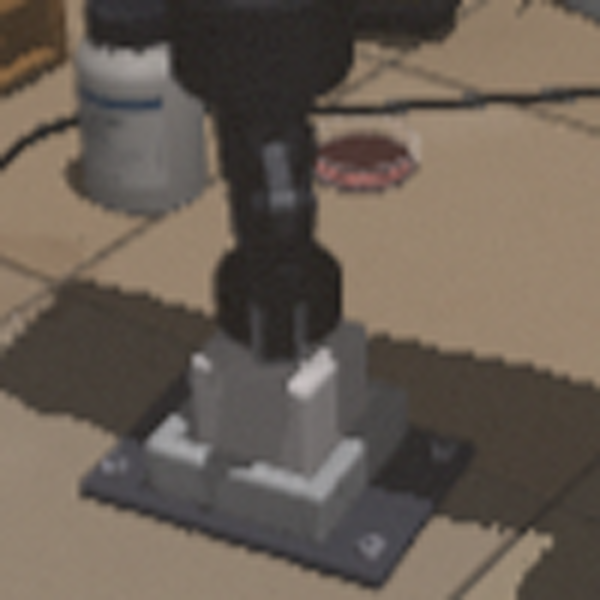

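The jar stands in the recess. The load went off when the pose re-based, so I'll press again lightly with the tool level and then turn.

Request:
step_arm(plan="0 0 0.0015 0 0 0 1;0 0 0.0015 0 0 0 1")

```text
clock: 9.65
tcp_pos: [0.491, 0.1758, 0.1006]
ee_rot: [0.0, 0.925, 0.38, 0.0]
wrist_force: [-4.6, -1.4, 11.9]
gripper_width: 0.0517
```

Request:
step_arm(plan="0 0 0.001 0 0 -5 1;0 0 0.001 0 0 -5 1")

```text
clock: 9.85
tcp_pos: [0.4914, 0.1766, 0.1006]
ee_rot: [-0.0, 0.887, 0.461, 0.002]
wrist_force: [-4.1, 1.4, 5.6]
gripper_width: 0.0518
```

```bash
python3 look.py 9
```

```text
t 9.85 tcp [0.4914 0.1766 0.1006] yaw 54.97 tilt 0.22 | shift [-0.0017 -0.0001 -0.0994] rot [ 0.07 -0.2   9.47] | F [-4.1  1.4  5.6] M [ 0.34  0.9  -0.45] w 0.0518 q [ 0.19  0.31 -0.35  0.91  0.    2.37]
```

Mz is -0.45 N m, which is the thread friction. Continuing.

Request:
step_arm(plan="0 0 0.001 0 -0.2 -6 1;0 0 0.001 0 0 -6 1;0 0 0.001 0 0 -6 1;0 0 0.001 0 0 -6 1")

```text
clock: 10.25
tcp_pos: [0.4903, 0.1782, 0.1006]
ee_rot: [-0.001, 0.767, 0.641, 0.002]
wrist_force: [-4.1, 1.4, 5.5]
gripper_width: 0.0515
```

```bash
python3 look.py 9
```

```text
t 10.25 tcp [0.4903 0.1782 0.1006] yaw 79.79 tilt 0.21 | shift [-0.0028  0.0004 -0.0994] rot [ 2.000e-02 -2.100e-01  3.429e+01] | F [-4.1  1.4  5.5] M [ 0.22  0.79 -0.48] w 0.0515 q [ 0.19  0.31 -0.35  0.91  0.    1.94]
```

Request:
step_arm(plan="-0.001 0 0.001 0 -0.2 -6 1;-0.001 0 0.001 0 0 -6 1;0 0 0.001 0 0 -6 1;0 0 0.001 0 0 -6 1")

```text
clock: 10.65
tcp_pos: [0.4885, 0.1782, 0.1006]
ee_rot: [-0.001, 0.611, 0.792, 0.002]
wrist_force: [-4.5, -1.1, 6.2]
gripper_width: 0.0518
```

```bash
python3 look.py 9
```

```text
t 10.65 tcp [0.4885 0.1782 0.1006] yaw 104.69 tilt 0.28 | shift [-0.0031  0.0009 -0.0994] rot [ 1.000e-02 -2.900e-01  5.919e+01] | F [-4.5 -1.1  6.2] M [-0.38  0.85 -0.49] w 0.0518 q [ 0.19  0.3  -0.35  0.91  0.    1.51]
```

Request:
step_arm(plan="-0.001 0 0.001 0 -0.2 -6 1;0 0 0.001 0 0 -6 1;0 0 0.001 0 0 -6 1")

```text
clock: 10.95
tcp_pos: [0.4873, 0.1777, 0.1006]
ee_rot: [0.0, 0.475, 0.88, 0.002]
wrist_force: [-3.6, -1.3, 6.0]
gripper_width: 0.0518
```

Request:
step_arm(plan="0 0 0 0 0 -4 1")

```text
clock: 11.05
tcp_pos: [0.4869, 0.1774, 0.1008]
ee_rot: [0.0, 0.442, 0.897, 0.001]
wrist_force: [0.2, -1.2, -6.2]
gripper_width: 0.0518
```

```bash
python3 look.py 9 wrist
```

```text
t 11.10 tcp [0.487  0.1774 0.1008] yaw 127.60 tilt 0.15 | shift [-0.0037  0.0012 -0.0992] rot [ 0.09 -0.14 82.1 ] | F [-1.5 -0.5 -1.1] M [-0.2   0.22 -0.26] w 0.0513 q [ 0.19  0.3  -0.36  0.91  0.    1.11]
```

View pics/wrist9.png

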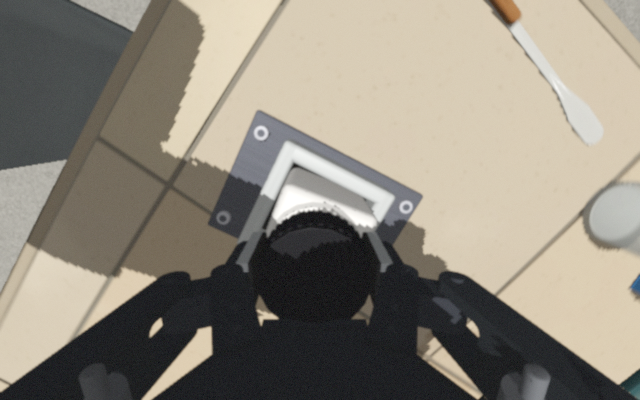

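The hand has turned 83° (1.45 rad) and the jar is still square in the holder frame, around (325,195). I'll turn 2° more and then make a small test lift.

Request:
step_arm(plan="0 0 0.001 0 0 -2 1;0 0 0 0 0 0 1")

```text
clock: 11.3
tcp_pos: [0.4868, 0.1773, 0.1008]
ee_rot: [0.0, 0.427, 0.904, 0.001]
wrist_force: [-0.2, -0.1, -4.8]
gripper_width: 0.0514
```

Request:
step_arm(plan="0 0 -0.003 0 0 0 1;0 0 -0.003 0 0 0 1;0 0 0 0 0 0 1")

```text
clock: 11.6
tcp_pos: [0.4873, 0.1775, 0.1071]
ee_rot: [0.001, 0.428, 0.904, 0.002]
wrist_force: [0.4, 0.2, -1.3]
gripper_width: 0.0517
```

```bash
python3 look.py 10 wrist scene;python3 - <<'E'
from h import *
f=pickle.load(open("scene10.pkl","rb"));cv2.imwrite("pics/z12.png",cv2.resize(f["img"][165:265,270:370],None,fx=6,fy=6,interpolation=2))
E
```

```text
t 11.70 tcp [0.4872 0.1775 0.1069] yaw 129.31 tilt 0.20 | shift [-0.0037  0.0009 -0.0931] rot [ 0.15 -0.16 83.81] | F [-0.5  0.2 -0.9] M [-0.01  0.01 -0.07] w 0.0516 q [ 0.19  0.29 -0.35  0.93  0.    1.08]
```

View pics/z12.png

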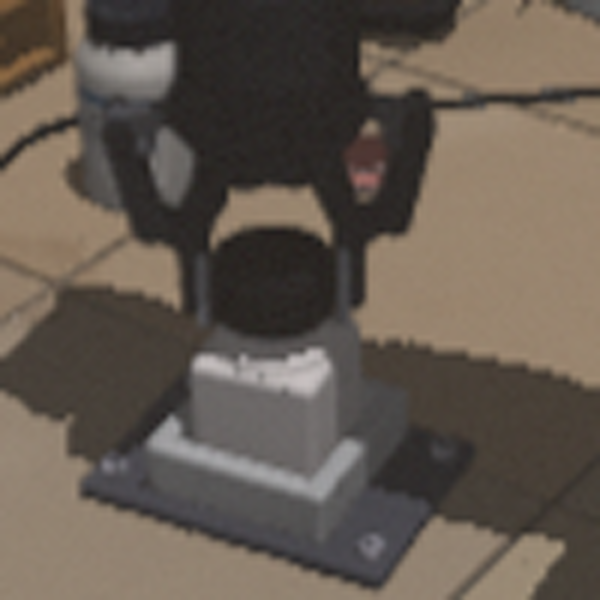

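Wrist load is down to the cap alone (about -1 N) and the jar stays seated. Lifting clear.

Request:
step_arm(plan="0 0 -0.007 0 0 0 1;0 0 -0.008 0 0 0 1;0 0 -0.008 0 0 0 1;0 0 -0.008 0 0 0 1;0 0 -0.008 0 0 0 1;0 0 -0.008 0 0 0 1;0 0 0 0 0 0 1")

```text
clock: 12.4
tcp_pos: [0.4881, 0.1777, 0.1598]
ee_rot: [0.002, 0.428, 0.904, 0.003]
wrist_force: [0.1, 0.3, -1.4]
gripper_width: 0.0517
```

```bash
python3 look.py 11 wrist scene;python3 - <<'E'
from h import *
f=pickle.load(open("scene11.pkl","rb"));cv2.imwrite("pics/z13.png",cv2.resize(f["img"][165:265,270:370],None,fx=6,fy=6,interpolation=2))
E
```

```text
t 12.50 tcp [0.4875 0.1776 0.1586] yaw 129.31 tilt 0.29 | shift [-0.0036  0.0005 -0.0414] rot [ 0.25 -0.19 83.81] | F [-0.1  0.  -0.1] M [-0.04 -0.   -0.01] w 0.0518 q [ 0.19  0.25 -0.27  1.05  0.    1.08]
```

View pics/z13.png

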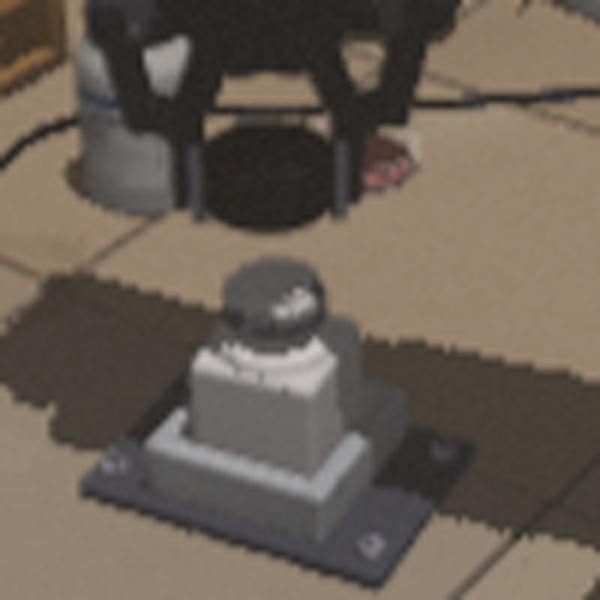

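View pics/wrist11.png

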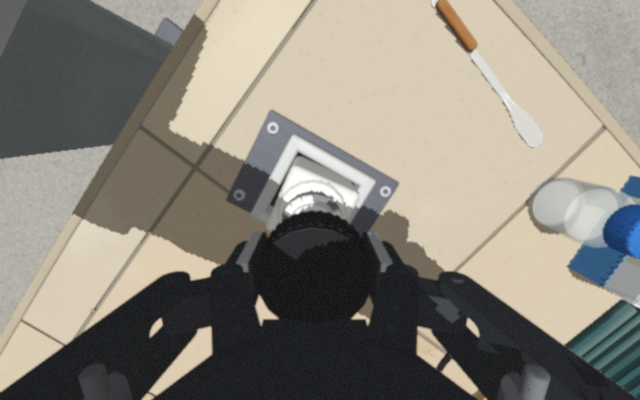

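The cap is level about 4 cm above the open jar, which stays seated, and the bystanders are where they were. Handing in.

```bash
python3 -c "
from plant import bot
import numpy as np
s=bot.state();print(np.abs(s['dq']).max(),s['clock'],s['tcp_pos']);print(bot.finish_job())"
```

```text
0.016799389831484445 12.5 [0.48748755 0.1775974  0.15855649]
the job is handed in; nothing more can be done
None
```

I seated the square jar in the holder, unscrewed the cap and handed the job in at 12.5 s. The gripper is still holding the cap level above the open jar.

- **Grasp:** The first grip on the cap was about 6 mm higher than planned, so I regrasped lower before lifting. The jar came up with the cap still done up.
- **Seating:** I checked the alignment in the wrist view just above the recess; it was within about 1 mm and 1°. The jar met the floor with about 19 N at TCP z 0.1004, against 0.1005 expected. The load went off while I levelled the tool, so I pressed it down again before turning.
- **Unscrewing:** I turned the hand about 84.5° (1.48 rad) anticlockwise, with a thread moment of about 0.45 to 0.5 N m through most of the turn. I never measured the thread angle directly. A test lift then showed only about 1 N, which is the cap alone.
- **Last checks:** The cap is held with 0.3° of tilt. Its underside is about 4 cm above the neck by pose. The scene view shows the jar standing square and flat in the holder.
- **Bystanders:** The round jar and dish look unmoved in the last scene view. The gripper did not go near the small bottle, but that crop does not show it.

The position readings drifted by 1 to 2 mm between moves, and the hand shifted about 4 mm sideways during the turn. Side forces stayed under 5 N, and no check failed.

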